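# Tare three sample jars with the stylus

### The job

One sample jar stands on the balance; add two more from the bench so that exactly three stand upright on the steel platform and the fourth stays on the bench. Then take the stylus and with its tip gently press the red button, sunk in the sloping panel, fully down and keep it down for a second. Finally lay the stylus back in its blue cradle, pointing the way it did, and leave the other things where they are.

Things in the scene. Friction and masses are not known exactly. Their poses are not given: they have to be found in the camera images.
- balance: Fixed white bench balance, 260 mm wide (y). Origin on the bench under it; x points from the front panel (robot side) to the back. Base 65 high, x -70 to +130; steel platform top at 75. In front, x -128 to -72, a grey panel slopes at 45 deg, facing the robot and up: outward normal (-0.707, 0, 0.707) in this frame. Display on its +y half, bored hole with red button on its -y half.
- platform (a point): Centre of the top of the steel weighing platform, a flat plate 160 (x) by 250 (y) without rim, 75 above the bench; axes as balance.
- bore_mouth (a point): Centre of the mouth of the button's bore on the sloping panel's face, 45 mm above the bench; axes as balance. The straight bore is 16 mm in diameter, square to the panel, 18 deep; the red button's top (14 across) lies 6 below the panel's face when up, too narrow and deep for a gripper finger. A yellow ring is painted round the mouth.
- tare_top (a point): Centre of the top of the red tare button, moving with it; its z axis is the panel's outward normal.
- tare (a joint): Travel of the red tare button into the panel: 0 m up, 0.005 m fully down. It moves along the bore; the spring takes 1.8 N to start it and 4.8 N fully down, then it meets a hard stop. It springs back up.
- stylus: Loose orange stylus, 160 mm long, 50 g. Origin under the middle of its length, x along it to the tip, z up as it lies. Handle 12 x 12 square from x -80 to +40 with a black grip band round stylus_grip; then a straight steel rod, 7 in diameter, to the round tip at x +80. Centre line 6 above its underside.
- stylus_tip (a point): End of the stylus's steel tip; axes as stylus.
- stylus_grip (a point): Centre of the black grip band on the stylus handle, 95 behind the tip and 65 from the tail, about its centre of mass; axes as stylus.
- cradle: Fixed blue cradle. Origin on the bench under its middle, x along it to where the stylus tip points (away from the robot). Base 170 x 44 x 8 mm; supports 10 thick at x -60 and +60, each with an open-topped slot 24 wide, floor 35 above the bench, cheeks up to 49; free room for fingers between. The stylus lies in the slots, origin 35 up, within 15 of the middle (within 30 when put back).
- jar1: Loose closed sample jar, brown with a paper band and a white cap, diameter 53, 75 high, about 160 g (varies). Origin at the centre of its underside, z up. Stands on the weighing platform at the start, 40 to 85 from the middle towards -y.
- jar2: Loose closed sample jar, brown with a paper band and a white cap, diameter 53, 75 high, about 160 g (varies). Origin at the centre of its underside, z up. Stands on the bench at the start.
- jar3: Loose closed sample jar, brown with a paper band and a white cap, diameter 53, 75 high, about 160 g (varies). Origin at the centre of its underside, z up. Stands on the bench at the start.
- jar4: Loose closed sample jar, brown with a paper band and a white cap, diameter 53, 75 high, about 160 g (varies). Origin at the centre of its underside, z up. Stands on the bench at the start.
- core1: Bystander: brown bagged sediment core, 115 x 56 x 46, lying (mm); origin at the centre of its underside.
- core2: Bystander: second brown bagged sediment core, 115 x 56 x 46, lying (mm); origin at the centre of its underside.
- tape: Bystander: roll of brown tape lying flat, diameter 80, 45 high (mm); origin at the centre of its underside.
- knife: Bystander: yellow utility knife lying flat, 150 x 22 x 14 (mm); origin at the centre of its underside.
There are look-alikes about, which are no part of the job. What is shaped like the jar4 but green or purple is not meant. What is meant by the stylus is not turquoise, and is the larger of those in its own colour.

How it is judged:
On the way, in this order (a step that is already met when the one before it is completed fails the run):
1. exactly three jars stand on the platform and the fourth on the bench (x of jar1 in the frame of platform between -0.08 and 0.08 m and y of jar1 in the frame of platform between -0.125 and 0.125 m and z of jar1 in the frame of platform between -0.006 and 0.006 m and angle between jar1's own z axis and vertical below 0.1 rad and linear speed of jar1 below 0.02 m/s and ((height (world z) of jar2 below 0.01 m and angle between each of jar2, jar3, jar4's own z axis and vertical below 0.1 rad and linear speed of each of jar2, jar3, jar4 below 0.02 m/s and x of jar3 in the frame of platform between -0.08 and 0.08 m and y of jar3 in the frame of platform between -0.125 and 0.125 m and z of jar3 in the frame of platform between -0.006 and 0.006 m and x of jar4 in the frame of platform between -0.08 and 0.08 m and y of jar4 in the frame of platform between -0.125 and 0.125 m and z of jar4 in the frame of platform between -0.006 and 0.006 m) or (x of jar2 in the frame of platform between -0.08 and 0.08 m and y of jar2 in the frame of platform between -0.125 and 0.125 m and z of jar2 in the frame of platform between -0.006 and 0.006 m and angle between each of jar2, jar3, jar4's own z axis and vertical below 0.1 rad and linear speed of each of jar2, jar3, jar4 below 0.02 m/s and height (world z) of jar3 below 0.01 m and x of jar4 in the frame of platform between -0.08 and 0.08 m and y of jar4 in the frame of platform between -0.125 and 0.125 m and z of jar4 in the frame of platform between -0.006 and 0.006 m) or (x of jar2 in the frame of platform between -0.08 and 0.08 m and y of jar2 in the frame of platform between -0.125 and 0.125 m and z of jar2 in the frame of platform between -0.006 and 0.006 m and angle between each of jar2, jar3, jar4's own z axis and vertical below 0.1 rad and linear speed of each of jar2, jar3, jar4 below 0.02 m/s and x of jar3 in the frame of platform between -0.08 and 0.08 m and y of jar3 in the frame of platform between -0.125 and 0.125 m and z of jar3 in the frame of platform between -0.006 and 0.006 m and height (world z) of jar4 below 0.01 m))), for 0.2 s.
2. with the three jars standing there, the stylus tip holds the tare button fully down (all of step 1 and value of joint tare above 0.004 m and contact force between stylus and balance above 1.5 N and distance between stylus_tip and tare_top below 0.009 m and contact force between the fingers and balance below 0.5 N), for 0.7 s.
At the end, for the whole second after the job is handed in: Exactly three jars at rest, upright (0.1 rad), centres over the platform; the fourth upright on the bench; button up (under 1 mm); stylus at rest in both cradle slots, within 30 mm of the middle lengthwise, 12 mm sideways and 0.15 rad, tip the same way as before (all of step 1 and value of joint tare below 0.001 m and x of stylus in the frame of cradle between -0.03 and 0.03 m and y of stylus in the frame of cradle between -0.012 and 0.012 m and z of stylus in the frame of cradle between 0.025 and 0.051 m and angle between the x axis of stylus and the x axis of cradle, either way round below 0.15 rad and linear speed of stylus below 0.02 m/s and x of stylus_tip in the frame of cradle above 0.03 m); the robot touches nothing.
It fails at once if the stylus is pushed against the balance or its button with more than 20 N (contact force between stylus and balance above 20 N).
It fails at once if another thing on the bench is moved by more than 30 mm (distance of any of core1, core2, tape, knife from where it was at the start of the episode above 0.03 m).
It also fails if it takes over 72 s, if anything falls off the work surface, if the arm or the gripper's body presses on something with over 40 N, if the wrist force passes 120 N, or if a joint passes its speed limit or range.

### The arm

A 6-joint arm with a two-finger parallel gripper is mounted at the origin on the work surface. World frame = base frame: x ahead of the robot, y to its left, z up, the work surface at z = 0. Lengths are in m, angles in rad, forces in N, time in s.
With the tool pointing down it reaches from about 0.275 to 0.825 m from the base axis. Payload 4.9 kg.
Tool frame: the origin (TCP) lies midway between the tips of the shut fingers; the grasp point (between the pads) lies 19 mm behind it (grip_point_offset is the distance from the TCP to the grasp point, in m); z points along the fingers, y is the line along which they close (so a half turn about z gives the same grasp; the last joint's range is limited). The gripper opens to 85 mm and grips with 20 to 120 N. Pads are 22 mm wide; open, the fingers measure 114 mm over their backs; the gripper's body (76 mm by 85 mm) begins 54 mm behind the grasp point. The pads swing forward as they close: fully open they stand 13 mm farther back than shut.
Start: joints at [1.209, 0.326, -0.193, 1.052, 0, 1.437], TCP at [0.124, 0.536, 0.231] pointing down, gripper open.
Joint ranges: [-2.65, 2.65], [-0.97, 1.79], [-1.3, 1.35], [-1.93, 2.1], [-1.47, 1.37], [-3.14, 3.14]. Speed limits (rad/s): [2.57, 2.57, 3.14, 3.14, 3.14, 3.14].

### API

Orientations are given as a rotation vector (axis times angle).
In Python, from cell import * gives the robot as it stands. Calls block until the motion is done:
- movep(position, orientation): joint-space move of the TCP to a pose.
- move_l(position, velocity=0.15, rot=None, until_force=None): straight line of the TCP; rot=None keeps the orientation; velocity is the mean speed in m/s. With until_force (N) it stops when the force on the tool has changed by that much, and returns True; else False.
- set_joints(angles): joint-space move.
- let_go() and grab(newtons=None): open the fingers fully, or close them until they stop; newtons is the grip in N (None keeps the last).
- sleep(seconds).
- ik(position, orientation): joint angles nearest the present ones, or None.
- get_state(): the state.
- grab_frame(name): name is "scene" or "top" or "wrist"; returns a dict with "img" (420x560x3 uint8, red, green, blue), "fx", "fy", "cx", "cy" (pixels), "cam_to_world" (4x4, takes a point from camera to world coordinates); the wrist camera has in their place "T_tool_cam" (4x4, takes a point from camera to tool coordinates, whose origin is the TCP and whose axes are the flange's). Camera axes: x right, y down, z forward; pixel columns grow to the right and rows downward; lengths in m; the calibration is good to about 2 mm. A picture is of the moment at which its call begins: read the wrist's pose just before it. There is no depth.
A pose or a line that the arm cannot do raises MotionError and nothing moves.
- sign_off(): hands the job in; it is judged then, once.
Trained networks look in the newest picture that a camera, given by its name, has taken for a name from the list of things; names that differ only in an ending like _2 or _b are one class to them, and where a whole thing is asked for, a point or a joint stands for the part that bears it (a point fixed in the world has none). Each returns a list of dicts, best first, with "score" (0 to 1); they miss things now and then, are a little off and sometimes report something else, mostly with a low value. They report only what shows in the picture. A call takes as long as a camera call. They do not tell look-alikes from the thing itself.
- spot_in(camera, name): "centre" ([column, row] in pixels, amid what is visible of it).
- silhouettes(camera, name): "mask" (420x560 bool, what is visible of it) and "centre" ([column, row] in pixels, amid what is visible of it).
- tip_of(camera, name): "centre" ([column, row] in pixels: a listed point, or the origin of a listed thing).
The state is a dict: "clock": time; "q": joint angles; "joint_velocities": joint speeds; "tau": joint torques, N m; "position": TCP position; "eef_rot": TCP orientation; "contact_force": force on the tool from outside, world axes, zero at the start; "wrist_torque": the same for the moment, N m; "finger_gap": opening from 0.0 (shut) to 1.0 (fully open); "grasp_force": force on a finger pad.
Only numpy, scipy, OpenCV 4.12 (cv2) and the standard library are available. Lean on these libraries where they do the work, as an engineer would, in place of code of your own. Each camera call takes 0.05 s, during which the arm holds its last target. There are 200 camera calls.

## Working session

There is one attempt and no reset: what is moved stays moved. The work goes in short steps, each a Python script; the robot and the scene stay as the last script left them, time stands still between calls to the robot, and variables do not carry over. Pictures are saved under pics/ and viewed, at most 10 in all, crops included, and the job is handed in when it is done.

```bash
ls; mkdir -p pics; cat > h.py <<'E'
from cell import *
import numpy as np, cv2
from scipy.spatial.transform import Rotation as R
def frame(n):
    s=get_state(); f=grab_frame(n)
    if n=="wrist":
        T=np.eye(4);T[:3,:3]=R.from_rotvec(s["eef_rot"]).as_matrix();T[:3,3]=s["position"]
        f["cam_to_world"]=T@np.array(f["T_tool_cam"])
    f["cam_to_world"]=np.array(f["cam_to_world"]); return f
def ray(f,p):
    d=np.array([(p[0]-f["cx"])/f["fx"],(p[1]-f["cy"])/f["fy"],1.]); M=f["cam_to_world"]
    d=M[:3,:3]@d; return M[:3,3],d/np.linalg.norm(d)
def atz(f,p,z):
    o,d=ray(f,p); return o+d*(z-o[2])/d[2]
def tri(obs):
    A=np.zeros((3,3));b=np.zeros(3);L=[]
    for f,p in obs:
        o,d=ray(f,p);P=np.eye(3)-np.outer(d,d);A+=P;b+=P@o;L.append((o,P))
    x=np.linalg.solve(A,b); return x,max(np.linalg.norm(P@(x-o)) for o,P in L)
def proj(f,X):
    c=np.linalg.inv(f["cam_to_world"])@np.append(X,1); return np.array([f["fx"]*c[0]/c[2]+f["cx"],f["fy"]*c[1]/c[2]+f["cy"]])
def save(f,n): cv2.imwrite("pics/"+n,f["img"][:,:,::-1])
E
python3 - <<'E'
from h import *
np.set_printoptions(precision=3,suppress=True)
F={n:frame(n) for n in ("top","scene")}
cv2.imwrite("pics/a_top.png",F["top"]["img"][:,:,::-1]);save(F["scene"],"a_scene.png")
for n,f in F.items():
    print(n,f["cam_to_world"][:3,3],f["fx"])
    for k in ("jar1","stylus","cradle","balance","tare_top","core1","tape","knife"):
        print(k,[(np.round(r["centre"]).astype(int).tolist(),round(r["score"],2),atz(f,r["centre"],.04)[:2].round(3).tolist()) for r in spot_in(n,k)])
    for k in ("stylus_tip","stylus_grip","bore_mouth","platform","jar1","stylus","cradle","balance"):
        print("tip",k,[(np.round(r["centre"]).astype(int).tolist(),round(r["score"],2)) for r in tip_of(n,k)])
E
```

```text
pics
top [ 0.339 -0.032  1.204] 429.87094542753204
jar1 [([421, 227], 0.97, [0.45, -0.43]), ([382, 232], 0.96, [0.434, -0.324]), ([227, 176], 0.69, [0.575, 0.106]), ([429, 186], 0.69, [0.565, -0.454]), ([383, 174], 0.67, [0.596, -0.326]), ([388, 208], 0.65, [0.501, -0.34])]
stylus [([323, 202], 0.7, [0.512, -0.162]), ([373, 307], 0.62, [0.232, -0.3]), ([318, 260], 0.53, [0.353, -0.149])]
cradle [([314, 193], 0.85, [0.537, -0.136]), ([200, 188], 0.51, [0.539, 0.177])]
balance [([205, 187], 0.8, [0.543, 0.164])]
tare_top []
core1 [([327, 129], 0.89, [0.72, -0.168]), ([373, 132], 0.72, [0.714, -0.299]), ([203, 188], 0.4, [0.54, 0.168])]
tape [([123, 245], 0.84, [0.379, 0.375]), ([386, 207], 0.54, [0.502, -0.335])]
knife [([176, 257], 0.64, [0.351, 0.23]), ([202, 186], 0.37, [0.544, 0.171]), ([314, 191], 0.18, [0.542, -0.134])]
tip stylus_tip [([399, 294], 0.74), ([324, 165], 0.66), ([344, 259], 0.65), ([229, 176], 0.45)]
tip stylus_grip [([365, 308], 0.65), ([322, 204], 0.63), ([321, 255], 0.53)]
tip bore_mouth [([216, 224], 0.96)]
tip platform [([206, 175], 0.62)]
tip jar1 [([380, 177]
[... 681 characters left out ...]
0.57, [0.592, 0.156])]
tare_top []
core1 [([308, 334], 0.79, [0.735, -0.179]), ([252, 366], 0.6, [0.727, -0.304])]
tape [([365, 165], 0.79, [0.393, 0.329]), ([376, 226], 0.21, [0.599, 0.156])]
knife [([335, 178], 0.69, [0.389, 0.211]), ([374, 226], 0.17, [0.595, 0.153])]
tip stylus_tip [([120, 248], 0.86), ([279, 285], 0.82)]
tip stylus_grip [([254, 262], 0.86), ([146, 225], 0.86), ([219, 231], 0.57)]
tip bore_mouth [([323, 196], 0.71)]
tip platform [([373, 211], 0.9)]
tip jar1 [([348, 221], 0.94), ([129, 307], 0.88), ([180, 306], 0.72), ([164, 282], 0.71), ([142, 356], 0.65), ([206, 333], 0.63)]
tip stylus [([254, 264], 0.57)]
tip cradle [([263, 277], 0.91)]
tip balance [([362, 224], 0.72)]
```

View pics/a_top.png

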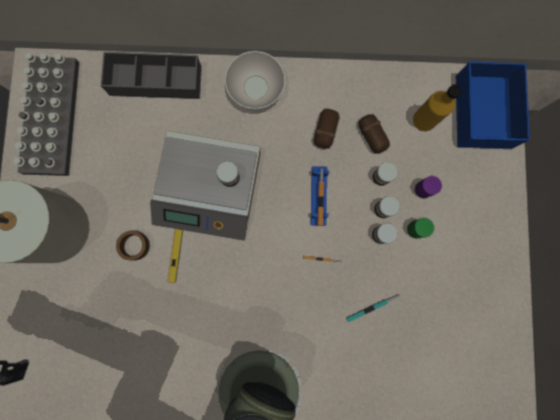

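View pics/a_scene.png

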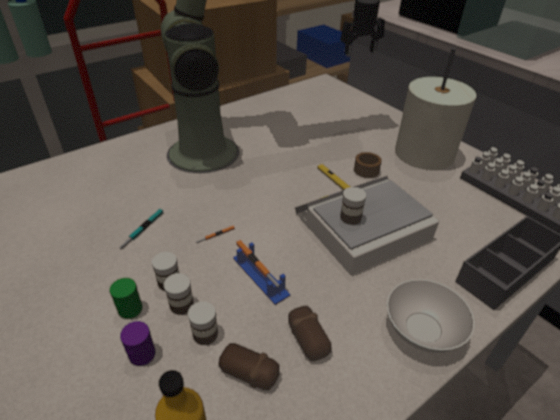

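The caps at top-image (386,174), (388,207) and (385,234) are the three bench jars. The one at (228,174) stands on the platform, and green (421,228) and purple (429,186) are look-alikes. There are three stylus candidates:
- Orange in the cradle (322,197): the larger of the orange ones, so it fits.
- Small orange (321,259): too small.
- Turquoise (372,307): wrong colour.

Next come the wrist views.

```bash
cat >> h.py <<'E'
def down(yaw):  # tool down, tool x axis (cos,sin); closing axis y perpendicular
    c,s=np.cos(yaw),np.sin(yaw)
    return R.from_matrix(np.array([[c,s,0],[s,-c,0],[0,0,-1]])).as_rotvec()
E
python3 - <<'E'
from h import *
import pickle
np.set_printoptions(precision=3,suppress=True)
s=get_state();print(s["clock"],s["eef_rot"],R.from_rotvec(s["eef_rot"]).as_matrix().tolist())
out=[]
for i,(p,y) in enumerate([((.45,.10,.33),0),((.42,.17,.33),0),((.47,-.16,.30),0),((.47,-.28,.30),0)]):
    best=None
    for yy in (y,y+np.pi):
        q=ik(p,down(yy))
        if q is not None and (best is None or abs(q[5])<abs(best[5])): best=q
    if best is None: print("noik",p);continue
    set_joints(best); f=frame("wrist"); save(f,f"w{i}.png")
    if i==0: print(f["T_tool_cam"])
    D={k:[(np.array(r["centre"]),r["score"]) for r in tip_of("wrist",k)] for k in ("jar1","stylus_tip","stylus_grip","stylus","cradle","bore_mouth","platform","balance","tare_top")}
    D["cap"]=[(np.array(r["centre"]),r["score"]) for r in spot_in("wrist","jar1")]
    out.append((f,D)); print(i,best,get_state()["clock"])
    for k,v in D.items(): print(k,[(c.round().tolist(),round(sc,2)) for c,sc in v])
pickle.dump(out,open("w.pkl","wb"))
I=[o[0]["img"] for o in out]
m=np.vstack([np.hstack([I[0],I[1]]),np.hstack([I[2],I[3]])]) if len(I)==4 else np.hstack(I)
cv2.imwrite("pics/wm.png",cv2.resize(m,(800,600) if len(I)==4 else (800,300),interpolation=cv2.INTER_AREA)[:,:,::-1])
E
```

```text
1.7 [-0.357 -3.121  0.   ] [[-0.9741682431229687, 0.2258234546197835, -3.7872080708595486e-05], [0.22582345585109823, 0.9741682430432516, -3.214794821143943e-05], [2.963401760023956e-05, -3.9869914375032885e-05, -0.9999999987661071]]
[[ 0.001 -0.964 -0.268  0.067]
 [ 1.     0.001  0.002 -0.   ]
 [-0.001 -0.268  0.964 -0.143]
 [ 0.     0.     0.     1.   ]]
0 [ 0.058  0.108 -0.22   1.243  0.     0.058] 4.2417
jar1 [([15.0, 261.0], 0.81), ([271.0, 269.0], 0.78)]
stylus_tip [([50.0, 106.0], 0.96), ([110.0, 279.0], 0.73)]
stylus_grip [([97.0, 109.0], 0.97), ([103.0, 223.0], 0.63)]
stylus [([89.0, 106.0], 0.78), ([105.0, 228.0], 0.77), ([319.0, 233.0], 0.36)]
cradle [([119.0, 227.0], 0.6)]
bore_mouth [([296.0, 169.0], 0.89)]
platform [([323.0, 272.0], 0.73), ([44.0, 329.0], 0.73)]
balance [([320.0, 234.0], 0.55)]
tare_top [([298.0, 176.0], 0.56)]
cap [([13.0, 266.0], 0.85), ([275.0, 286.0], 0.77), ([6.0, 211.0], 0.68), ([328.0, 229.0], 0.58)]
1 [ 0.221  0.093 -0.237  1.241  0.     0.221] 5.1917
jar1 [([223.0, 288.0], 0.89)]
stylus_tip [([70.0, 298.0], 0.77), ([8.0, 129.0], 0.73)]
stylus_g
[... 1009 characters left out ...]
5), ([506.0, 280.0], 0.92), ([140.0, 150.0], 0.7), ([143.0, 205.0], 0.58), ([153.0, 264.0], 0.55)]
3 [-0.672  0.286 -0.073  1.212  0.    -0.672] 8.1083
jar1 [([176.0, 162.0], 0.81), ([244.0, 199.0], 0.68), ([251.0, 257.0], 0.61), ([163.0, 238.0], 0.55)]
stylus_tip [([368.0, 279.0], 0.92), ([328.0, 87.0], 0.82), ([198.0, 9.0], 0.55)]
stylus_grip [([381.0, 216.0], 0.63), ([376.0, 93.0], 0.59)]
stylus [([377.0, 224.0], 0.97), ([368.0, 87.0], 0.87)]
cradle [([370.0, 220.0], 0.74), ([248.0, 262.0], 0.41)]
bore_mouth []
platform [([249.0, 260.0], 0.2)]
balance []
tare_top []
cap [([241.0, 151.0], 0.96), ([162.0, 163.0], 0.96), ([247.0, 273.0], 0.93), ([154.0, 250.0], 0.84), ([238.0, 208.0], 0.83)]
```

View pics/wm.png

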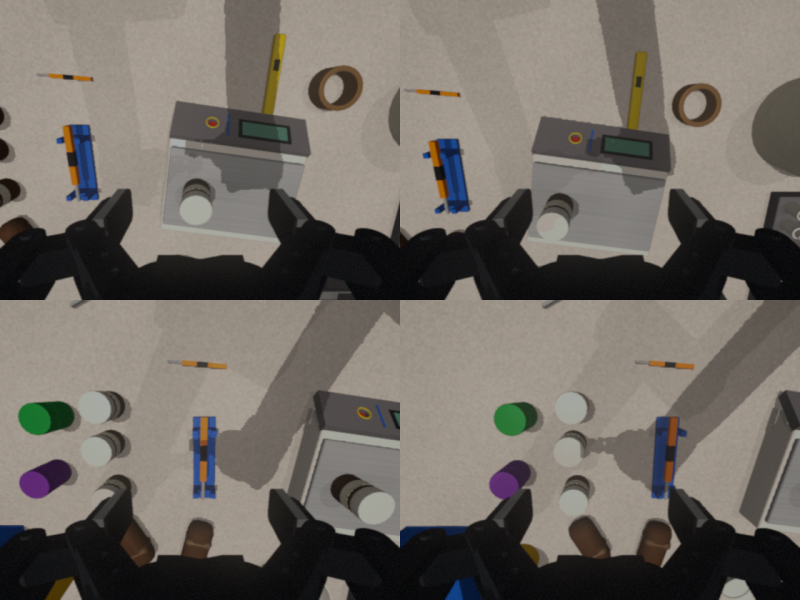

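The wrist views show the bench jars in a row of three, the orange stylus in the blue cradle, and the bore with its yellow ring, at about (296,169) in view 0. Next I triangulate everything.

```bash
python3 - <<'E'
from h import *
import pickle
np.set_printoptions(precision=4,suppress=True)
W=pickle.load(open("w.pkl","rb"))
T=frame("top")
top={k:[(np.array(r["centre"]),r["score"]) for r in tip_of("top",k)] for k in ("jar1","stylus_tip","stylus_grip","stylus","cradle","bore_mouth","platform","balance")}
S=frame("scene")
sc={k:[(np.array(r["centre"]),r["score"]) for r in tip_of("scene",k)] for k in top}
views=[(f,D) for f,D in W]+[(T,top),(S,sc)]
g={"bore_mouth":(.45,.14,.045),"platform":(.57,.165,.075),"balance":(.54,.16,0),"cradle":(.535,-.145,0),"stylus":(.52,-.155,.035),"stylus_grip":(.51,-.155,.041),"stylus_tip":(.6,-.16,.041),
"jarA":(.60,-.325,0),"jarB":(.505,-.34,0),"jarC":(.43,-.325,0),"jar1":(.56,.1,.075)}
res={}
for k,x in g.items():
    x=np.array(x)
    for it in range(3):
        obs=[];ii=[]
        for i,(f,D) in enumerate(views):
            c=[p for p,s in D.get("jar1" if k[:3]=="jar" else k,[])]
            if not c: continue
            d=[np.linalg.norm(p-proj(f,x)) for p in c]; j=int(np.argmin(d))
            if d[j]<(22 if it==0 else 12): obs.append((f,c[j]));ii.append(i)
        if len(obs)>1: x,r=tri(obs)
    res[k]=x
    print(k,x,"res",round(r,4),"views",ii,[atz(f,p,g[k][2])[:2].round(3).tolist() for f,p in obs])
pickle.dump(res,open("res.pkl","wb"))
# caps: white blob centres at cap height in wrist views
for i in (0,1,2,3):
    f=W[i][0]
    for k in ("jarA","jarB","jarC","jar1"):
        z=.15 if k=="jar1" else .075
        X=res[k].copy();X[2]=z;p=proj(f,X)
        ps=np.array([proj(f,X+[.0265*np.cos(a),.0265*np.sin(a),0]) for a in np.linspace(0,6.28,24)]).round().astype(int)
        if ps.min()<3 or ps[:,0].max()>556 or ps[:,1].max()>416: continue
        roi=np.zeros((420,560),np.uint8);cv2.fillPoly(roi,[ps.astype(np.int32)],1);roi=cv2.dilate(roi,np.ones((13,13)))
        hsv=cv2.cvtColor(f["img"],cv2.COLOR_RGB2HSV);gray=hsv[...,2]
        # greenish-white cap: low red excess
        img=f["img"].astype(int);m=((img[...,1]>=img[...,0]-1)&(gray>120)&(roi>0)).astype(np.uint8)
        m=cv2.morphologyEx(m,cv2.MORPH_OPEN,np.ones((3,3)))
        n,l,st,ce=cv2.connectedComponentsWithStats(m)
        if n>1:
            j=1+np.argmax(st[1:,4]);c,r=cv2.minEnclosingCircle(np.argwhere(l==j)[:,::-1].astype(np.float32))
            print(i,k,"pred",p.round(1),"blob",ce[j].round(1),"circ",np.round(c,1),round(r,1),"exp r",(np.ptp(ps[:,0])/2),atz(f,c,z)[:2].round(4))
# balance yaw from platform edges & bore
b,p,o=res["bore_mouth"],res["platform"],res["balance"]
E
```

```text
bore_mouth [0.4417 0.1263 0.0457] res 0.0059 views [0, 1, 2, 4, 5] [[0.439, 0.122], [0.441, 0.129], [0.437, 0.124], [0.448, 0.125], [0.441, 0.133]]
platform [0.5782 0.1613 0.0739] res 0.0045 views [0, 1, 2, 4, 5] [[0.574, 0.16], [0.576, 0.161], [0.578, 0.16], [0.583, 0.161], [0.578, 0.162]]
balance [0.5453 0.1614 0.0071] res 0.0082 views [0, 1, 2, 4, 5] [[0.545, 0.165], [0.547, 0.163], [0.547, 0.166], [0.555, 0.162], [0.536, 0.165]]
cradle [ 0.5351 -0.1482 -0.0038] res 0.0068 views [0, 1, 2, 3, 4, 5] [[0.534, -0.149], [0.527, -0.147], [0.534, -0.149], [0.533, -0.15], [0.538, -0.146], [0.542, -0.146]]
stylus [ 0.5259 -0.1552  0.0386] res 0.0055 views [0, 2, 3, 4, 5] [[0.525, -0.152], [0.527, -0.156], [0.529, -0.151], [0.531, -0.158], [0.519, -0.157]]
stylus_grip [ 0.5155 -0.1543  0.0379] res 0.0094 views [0, 1, 2, 3, 4, 5] [[0.516, -0.15], [0.517, -0.153], [0.514, -0.154], [0.516, -0.148], [0.509, -0.161], [0.522, -0.159]]
stylus_tip [ 0.6037 -0.1532  0.0419] res 0.0064 views [0, 1, 2, 3, 4, 5] [[0.602, -0.152], [0.605, -0.148], [0.607, -0.151], [0.607, -0.158], [0.6, -0.159], [0.599,
[... 610 characters left out ...]
.5 [0.5648 0.0934]
1 jar1 pred [208.9 317.5] blob [215.5 326.1] circ [208.6 322.1] 27.3 exp r 23.0 [0.5722 0.0884]
2 jarB pred [132.8 210.1] blob [133.9 211.3] circ [133.7 211.8] 21.7 exp r 22.5 [ 0.5023 -0.3336]
2 jarC pred [130.6 147.1] blob [132.1 150. ] circ [131.6 150.6] 23.9 exp r 23.5 [ 0.4304 -0.3273]
2 jar1 pred [522.  291.8] blob [526.5 290.8] circ [527.1 291.2] 26.4 exp r 26.0 [0.5654 0.0942]
3 jarA pred [243.5 282.7] blob [242.5 282.8] circ [242.4 283. ] 19.4 exp r 20.5 [ 0.5949 -0.3283]
3 jarB pred [234.7 211. ] blob [236.2 199.8] circ [236.  201.5] 14.2 exp r 22.5 [ 0.4885 -0.3324]
3 jarC pred [237.9 148. ] blob [238.7 150.7] circ [238.7 150.6] 22.5 exp r 23.5 [ 0.4293 -0.3272]
```

```bash
python3 - <<'E'
from h import *
import pickle
W=pickle.load(open("w.pkl","rb"))
for i in (0,1):
    f=W[i][0];g=cv2.cvtColor(f["img"],cv2.COLOR_RGB2GRAY)
    L=cv2.createLineSegmentDetector().detect(g)[0][:,0]
    for l in L:
        a,b=atz(f,l[:2],.073),atz(f,l[2:],.073);d=b-a;n=np.hypot(*d[:2])
        m=(a+b)/2
        if n>.05 and .38<m[0]<.7 and .02<m[1]<.32:
            print(i,l.round().astype(int),"len",round(n,3),"mid",m[:2].round(3),"yaw",round(np.degrees(np.arctan2(d[1],d[0]))%90,1))
E
```

```text
0 [392 340 373 301] len 0.073 mid [0.652 0.249] yaw 27.4
0 [411 275 441 306] len 0.067 mid [0.603 0.305] yaw 44.3
0 [374 301 377 263] len 0.057 mid [0.591 0.233] yaw 89.8
0 [391 214 237 192] len 0.201 mid [0.479 0.145] yaw 82.0
0 [367 158 427 167] len 0.076 mid [0.426 0.246] yaw 82.1
0 [247 140 316 151] len 0.086 mid [0.406 0.102] yaw 81.8
0 [261 206 426 229] len 0.22 mid [0.498 0.184] yaw 82.0
0 [427 167 435 215] len 0.064 mid [0.463 0.294] yaw 16.0
0 [235 194 246 142] len 0.066 mid [0.434 0.051] yaw 76.6
0 [390 103 383 158] len 0.065 mid [0.388 0.23 ] yaw 86.9
0 [386 333 227 313] len 0.232 mid [0.655 0.14 ] yaw 81.9
0 [340 188 401 197] len 0.08 mid [0.464 0.216] yaw 81.9
0 [399 179 341 170] len 0.076 mid [0.441 0.214] yaw 82.1
0 [321 151 366 158] len 0.057 mid [0.417 0.179] yaw 82.0
0 [372 263 329 266] len 0.058 mid [0.565 0.197] yaw 4.7
0 [407 202 334 192] len 0.095 mid [0.47  0.217] yaw 82.0
0 [336 166 404 176] len 0.088 mid [0.437 0.214] yaw 82.1
0 [227 309 239 206] len 0.153 mid [0.558 0.037] yaw 82.0
0 [385 265 415 305] len 0.077 mid [0.596 0.268] yaw 38.1
0 [431 306 407 278] 
[... 702 characters left out ...]
9 0.129] yaw 81.9
1 [198 162 373 187] len 0.223 mid [0.412 0.179] yaw 81.8
1 [183 210 197 163] len 0.065 mid [0.428 0.056] yaw 70.3
1 [312 242 369 250] len 0.078 mid [0.507 0.252] yaw 81.9
1 [284 187 351 197] len 0.086 mid [0.434 0.219] yaw 82.1
1 [352 224 279 214] len 0.096 mid [0.469 0.218] yaw 82.2
1 [309 245 189 228] len 0.16 mid [0.495 0.131] yaw 81.8
1 [347 352 222 336] len 0.185 mid [0.661 0.179] yaw 81.9
1 [287 210 347 219] len 0.079 mid [0.464 0.219] yaw 82.0
1 [347 200 289 192] len 0.075 mid [0.439 0.22 ] yaw 82.2
1 [370 264 349 350] len 0.138 mid [0.602 0.283] yaw 81.9
1 [326 121 320 177] len 0.068 mid [0.38  0.224] yaw 85.4
1 [247 345 298 351] len 0.076 mid [0.668 0.161] yaw 82.1
```

```bash
cat >> h.py <<'E'
def near(p,yaw):
    q0=np.array(get_state()["q"]);c=[]
    for y in (yaw,yaw+np.pi):
        q=ik(p,down(y))
        if q is not None: c.append((np.abs(np.array(q)-q0).max()+.2*abs(q[5]),list(q),down(y)))
    return min(c,key=lambda t:t[0])[1:]
def carry(src,dst,yaw_s,yaw_d,ztop,h=.026):
    q,r=near((*src,.13),yaw_s); set_joints(q)
    move_l((*src,h),.2,rot=r); grab(40); s=get_state(); print("gap",s["finger_gap"],s["grasp_force"],s["clock"])
    move_l((*src,.25),.3)
    q,r=near((*dst,.25),yaw_d); set_joints(q)
    move_l((*dst,h+ztop+.012),.25,rot=r)
    hit=move_l((*dst,h+ztop-.004),.03,until_force=4); print("hit",hit,get_state()["position"])
    let_go(); move_l((*dst,.28),.3); print(get_state()["clock"])
E
python3 - <<'E'
from h import *
yb=np.radians(-7);c,s=np.cos(yb),np.sin(yb);B=np.array([[c,-s],[s,c]]);P=np.array([.578,.1613])
carry((.430,-.3275),P+B@[.01,.08],0,yb+np.pi/2,.075)
f=frame("wrist");save(f,"p1.png")
E
```

```text
gap 0.6049570762876431 40.56032404303551 10.8333
hit True [0.59796207 0.23978798 0.10212083]
16.175
```

View pics/p1.png

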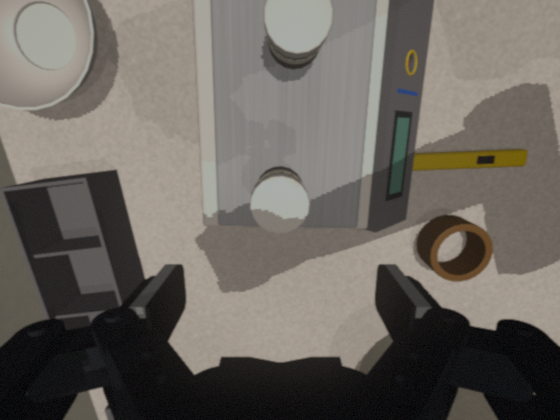

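The first jar stands upright at (280,200) and jar1 is at (297,20). Balance yaw is -8.05° and the platform centre is confirmed. Now I place the second jar, then take close views of the bore and stylus.

```bash
python3 - <<'E'
from h import *
import pickle
yb=np.radians(-8.05);c,s=np.cos(yb),np.sin(yb);B=np.array([[c,-s],[s,c]]);P=np.array([.578,.1613])
carry((.5946,-.328),P+B@[.01,.006],0,yb+np.pi/2,.075)
out=[]
def look(p,yaw,ks):
    set_joints(near(p,yaw)[0]); f=frame("wrist")
    D={k:[(np.array(r["centre"]),r["score"]) for r in tip_of("wrist",k)] for k in ks}
    out.append((f,D))
    print(p,{k:[(a.round().tolist(),round(b,2)) for a,b in v] for k,v in D.items()},get_state()["clock"])
look((.44,.09,.25),0,["bore_mouth","tare_top"])
look((.42,.17,.28),0,["bore_mouth","tare_top"])
ks=["stylus_grip","stylus_tip","stylus","cradle"]
look((.50,-.12,.22),0,ks); look((.48,-.19,.25),0,ks)
pickle.dump(out,open("w2.pkl","wb"))
T=frame("top")
I=[o[0]["img"] for o in out]
I=[I[0],I[2],I[3],T["img"]]
m=np.vstack([np.hstack(I[:2]),np.hstack(I[2:])])
cv2.imwrite("pics/wm2.png",cv2.resize(m,(800,600),interpolation=cv2.INTER_AREA)[:,:,::-1])
# stylus tilt poses feasibility
Mth=np.array([.4417,.1263,.0457])
for a in range(-90,91,15):
    a_=np.radians(a);B3=np.eye(3);B3[:2,:2]=B
    d=B3@[.7071,0,-.7071]; z=np.cos(a_)*(B3@[-.7071,0,-.7071])+np.sin(a_)*(B3@[0,1.,0])
    for sg in (1,-1):
        x=sg*d; M=np.c_[x,np.cross(z,x),z]
        g=Mth-d*(.095+.03); q=ik(g+z*.019,R.from_matrix(M).as_rotvec())
        print(a,sg,None if q is None else np.round(q,2))
E
```

```text
gap 0.6064039281398363 40.89443564414978 19.4083
hit True [0.59017542 0.16587626 0.10267945]
24.4083
(0.44, 0.09, 0.25) {'bore_mouth': [([309.0, 188.0], 0.78)], 'tare_top': [([79.0, 251.0], 0.68), ([312.0, 192.0], 0.62), ([336.0, 256.0], 0.22)]} 25.75
(0.42, 0.17, 0.28) {'bore_mouth': [([240.0, 199.0], 0.85)], 'tare_top': [([242.0, 202.0], 0.56), ([58.0, 252.0], 0.53)]} 26.3417
(0.5, -0.12, 0.22) {'stylus_grip': [([246.0, 49.0], 0.58), ([250.0, 210.0], 0.57)], 'stylus_tip': [([250.0, 285.0], 0.63), ([183.0, 46.0], 0.61)], 'stylus': [([249.0, 220.0], 0.74), ([236.0, 50.0], 0.57), ([495.0, 265.0], 0.45)], 'cradle': [([256.0, 214.0], 0.6)]} 27.7667
(0.48, -0.19, 0.25) {'stylus_grip': [([314.0, 218.0], 0.76), ([311.0, 76.0], 0.71)], 'stylus_tip': [([311.0, 287.0], 0.65), ([253.0, 74.0], 0.62), ([200.0, 341.0], 0.3)], 'stylus': [([311.0, 227.0], 0.76), ([301.0, 72.0], 0.73)], 'cradle': []} 28.425
-90 1 [ 0.69  1.22  0.01  1.94 -0.74 -2.36]
-90 -1 [ 0.69  1.22  0.01  1.94 -0.74  0.79]
-75 1 [ 0.61  1.11  0.04  1.84 -0.62 -2.51]
-75 -1 [ 0.61  1.11  0.04  1.84 -0.62  0.64]
-60 1 [ 0.53  1.0
[... 245 characters left out ...]
.32]
-15 1 [ 0.19  0.78 -0.1   1.51 -0.02 -2.91]
-15 -1 [ 0.19  0.78 -0.1   1.51 -0.02  0.23]
0 1 [ 0.07  0.72 -0.18  1.45  0.15 -2.99]
0 -1 [ 0.07  0.72 -0.18  1.45  0.15  0.15]
15 1 [-0.07  0.69 -0.26  1.38  0.31 -3.09]
15 -1 [-0.07  0.69 -0.26  1.38  0.31  0.06]
30 1 [-0.2   0.69 -0.35  1.33  0.48  3.1 ]
30 -1 [-0.2   0.69 -0.35  1.33  0.48 -0.05]
45 1 [-0.33  0.72 -0.44  1.3   0.65  2.98]
45 -1 [-0.33  0.72 -0.44  1.3   0.65 -0.16]
60 1 [-0.45  0.79 -0.53  1.29  0.8   2.83]
60 -1 [-0.45  0.79 -0.53  1.29  0.8  -0.31]
75 1 [-0.55  0.91 -0.6   1.31  0.95  2.63]
75 -1 [-0.55  0.91 -0.6   1.31  0.95 -0.51]
90 1 [-0.64  1.1  -0.65  1.39  1.07  2.36]
90 -1 [-0.64  1.1  -0.65  1.39  1.07 -0.79]
```

View pics/wm2.png

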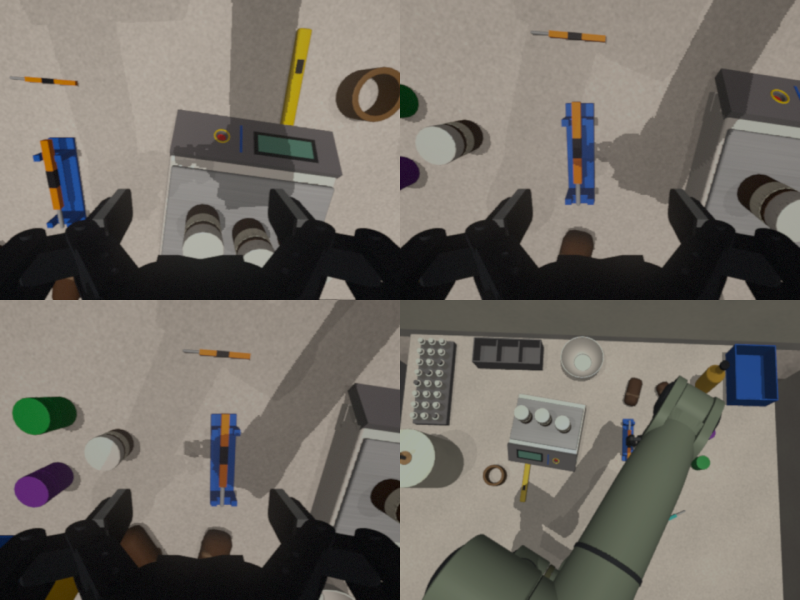

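Three jars stand on the platform and one is left on the bench. The stylus lies in the cradle with its steel tip pointing +x, at about (250,285) in wrist view 2. Next I refine the bore ring and the stylus line by colour, and make one enlarged crop to confirm both.

```bash
python3 - <<'E'
from h import *
import pickle
np.set_printoptions(precision=4,suppress=True)
W=pickle.load(open("w.pkl","rb")); V=pickle.load(open("w2.pkl","rb"))
b=np.array([.4417,.1263,.0457])
obs=[];cr=[]
for n,(f,_) in (("W0",W[0]),("W1",W[1]),("W2",W[2]),("V0",V[0]),("V1",V[1])):
    p=proj(f,b).round().astype(int); x0,y0=p-28
    hsv=cv2.cvtColor(f["img"],cv2.COLOR_RGB2HSV); h,s,v=[hsv[...,i].astype(int) for i in range(3)]
    m=np.zeros_like(h,np.uint8); sl=(slice(max(y0,0),y0+56),slice(x0,x0+56))
    m[sl]=((h>12)&(h<35)&(s>110)&(v>60))[sl]
    k,l,st,ce=cv2.connectedComponentsWithStats(cv2.dilate(m,np.ones((3,3))))
    if k<2: continue
    j=1+np.argmax(st[1:,4]); pts=np.argwhere((l==j)&(m>0))[:,::-1].astype(np.float32)
    e=cv2.fitEllipse(cv2.convexHull(pts)); print(n,"pred",p,"ring",np.round(e[0],1),np.round(e[1],1),atz(f,e[0],.045)); obs.append((f,e[0]))
print("bore",tri(obs))
g=np.array([.5155,-.1535,.041])
go=[];to=[]
for n,(f,_) in (("W2",W[2]),("W3",W[3]),("V2",V[2]),("V3",V[3])):
    hsv=cv2.cvtColor(f["img"],cv2.COLOR_RGB2HSV); h,s,v=[hsv[...,i].astype(int) for i in range(3)]
    roi=np.zeros_like(h,np.uint8); q=np.array([proj(f,(x,y,.045)) for x,y in ((.43,-.18),(.60,-.18),(.60,-.13),(.43,-.13))]).astype(np.int32)
    cv2.fillPoly(roi,[q],1)
    m=(h<18)&(s>120)&(v>70)&(roi>0)
    X=np.array([atz(f,p[::-1],.045)[:2] for p in np.argwhere(m)])
    k=np.polyfit(X[:,0],X[:,1],1); lo,hi=np.percentile(X[:,0],[1,99])
    print(n,"line yaw",np.degrees(np.arctan(k[0])).round(2),"y@.5155",np.polyval(k,.5155).round(4),"x range",lo.round(4),hi.round(4),"cnt",len(X))
    d=((v<60)&(roi>0)).astype(np.uint8); D=np.array([atz(f,p[::-1],.045)[:2] for p in np.argwhere(d)])
    if len(D): D=D[abs(D[:,1]-np.polyval(k,D[:,0]))<.005]; D=D[(D[:,0]>lo+.03)&(D[:,0]<hi-.01)]; print("  band x",np.percentile(D[:,0],[5,50,95]) if len(D) else None)
f=V[2][0];c=f["img"][120:310,200:300];c2=V[0][0]["img"][150:230,260:360]
cv2.imwrite("pics/crop.png",np.hstack([cv2.resize(c,(300,570)),cv2.resize(c2,(480,570))])[:,:,::-1])
E
```

```text
W0 pred [299 172] ring [297.2 170.9] [15.7 19.3] [0.4407 0.1239 0.045 ]
W1 pred [247 194] ring [245.3 192.9] [16.3 19.2] [0.441  0.1235 0.045 ]
W2 pred [511 159] ring [509.4 157.9] [14.6 23. ] [0.4404 0.1247 0.045 ]
V0 pred [313 191] ring [310.4 189.9] [19.8 23.4] [0.4408 0.1238 0.045 ]
V1 pred [243 201] ring [240.8 200.5] [18.3 21.2] [0.4408 0.1234 0.045 ]
bore (array([0.4405, 0.1236, 0.0466]), np.float64(0.00023590665090884305))
W2 line yaw -0.21 y@.5155 -0.1526 x range 0.4485 0.5671 cnt 552
  band x [0.5021 0.5136 0.5251]
W3 line yaw -0.86 y@.5155 -0.1536 x range 0.4479 0.5665 cnt 738
  band x [0.5016 0.5136 0.5258]
V2 line yaw -0.3 y@.5155 -0.1526 x range 0.4488 0.5664 cnt 991
  band x [0.5016 0.5137 0.526 ]
V3 line yaw -0.52 y@.5155 -0.153 x range 0.4488 0.5659 cnt 809
  band x [0.5013 0.5137 0.5262]
```

View pics/crop.png

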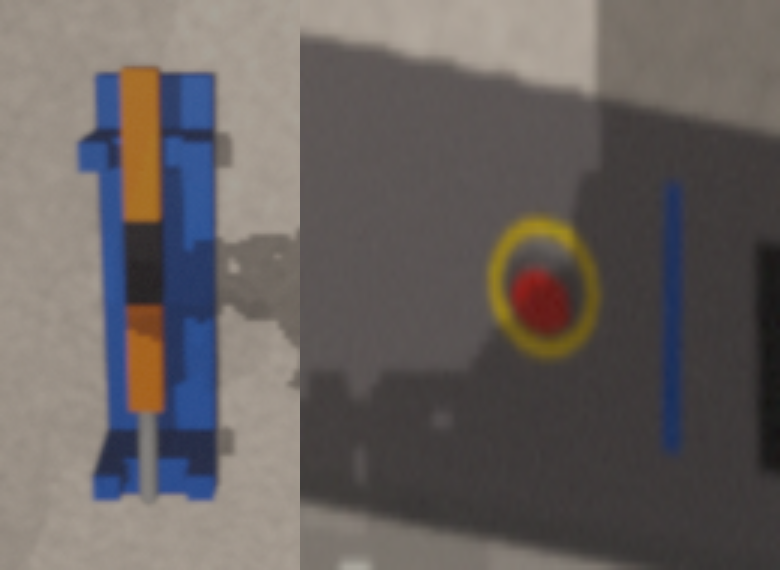

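The crop confirms the larger orange stylus with its black band and steel tip pointing away, and the bore with the ring centred on the red button. Now I pick up the stylus and move to the pre-press pose.

```bash
cat >> h.py <<'E'
yb=np.radians(-8.05)
Bz=R.from_euler("z",yb).as_matrix()
MOUTH=np.array([.4407,.1237,.0458])
d=Bz@[.70711,0,-.70711]; z=Bz@[-.70711,0,-.70711]
RP=R.from_matrix(np.c_[-d,np.cross(z,-d),z]).as_rotvec()
def press_tcp(depth,e=(0,0,0)): return MOUTH+d*(depth-.095)+z*.019+np.array(e)
E
python3 - <<'E'
from h import *
np.set_printoptions(precision=4,suppress=True)
yw=np.pi-np.radians(.5)
movep((.5137,-.153,.12),down(yw)); 
move_l((.5137,-.153,.022),.15); grab(60); s=get_state(); print("gap",s["finger_gap"],s["grasp_force"],s["position"],s["clock"])
move_l((.5137,-.153,.25),.25)
movep(press_tcp(-.06),RP); s=get_state(); print(s["position"],s["clock"],s["contact_force"])
move_l(press_tcp(-.012),.1)
s=get_state(); M=R.from_rotvec(s["eef_rot"]).as_matrix(); tip=np.array(s["position"])-M[:,2]*.019-M[:,0]*.095
I=[]
for n in ("top","scene"):
    f=frame(n); print(n,"pred tip",proj(f,tip),"mouth",proj(f,MOUTH),[(np.round(r["centre"],1).tolist(),round(r["score"],2)) for r in tip_of(n,"stylus_tip")],[(np.round(r["centre"],1).tolist(),round(r["score"],2)) for r in tip_of(n,"bore_mouth")])
    p=proj(f,tip).astype(int); print(p); I.append(cv2.resize(f["img"][p[1]-40:p[1]+40,p[0]-50:p[0]+50],(400,320),interpolation=cv2.INTER_CUBIC))
cv2.imwrite("pics/pre.png",np.hstack(I)[:,:,::-1])
E
```

```text
gap 0.12606504210575495 59.21074390411377 [ 0.5138 -0.153   0.0222] 30.5583
[0.3198 0.1405 0.1421] 32.975 [-0.2371  0.2126 -0.3643]
top pred tip [216.596  227.3358] mouth [217.5465 224.4287] [([398.8, 292.6], 0.56), ([343.6, 261.6], 0.51)] [([216.0, 226.4], 0.93), ([383.9, 209.8], 0.38)]
[216 227]
scene pred tip [322.7175 192.6432] mouth [324.3024 196.9361] [([319.7, 188.8], 0.82), ([121.4, 248.5], 0.7), ([199.1, 240.0], 0.68)] [([322.6, 194.2], 0.65), ([359.6, 223.5], 0.51)]
[322 192]
```

View pics/pre.png

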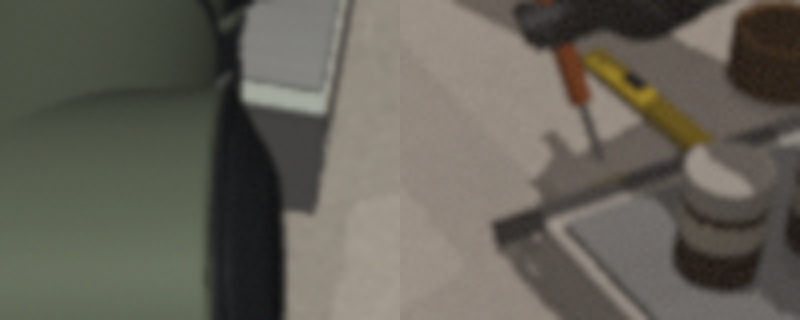

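The scene crop shows the tip at px (322,191), against a prediction of (322.7,192.6), so the stylus sits as expected. The top view is hidden by the arm. I go on to press.

```bash
python3 - <<'E'
from h import *
np.set_printoptions(precision=4,suppress=True)
def st(t):
    s=get_state(); print(t,"depth",round(float((np.array(s["position"])-press_tcp(0))@d),4),"F",np.array(s["contact_force"]),"along",round(float(np.array(s["contact_force"])@d),2),s["finger_gap"],s["clock"])
st("pre")
hit=move_l(press_tcp(.003),.02,until_force=1.2); st(f"enter {hit}")
if not hit:
    hit=move_l(press_tcp(.0145),.01,until_force=8); st(f"press {hit}")
    sleep(.3); st("hold")
E
```

```text
pre depth -0.0123 F [ 0.206  -0.2388 -0.9297] along 0.83 0.12551554693008177 33.9083
enter False depth 0.0029 F [-0.4246  0.7681 -1.2733] along 0.53 0.12803034157335508 34.8083
press True depth 0.0123 F [-1.4856 -0.3137  4.2453] along -4.01 0.12746128938789203 35.9333
hold depth 0.0122 F [-0.4229  0.3385  4.8449] along -3.76 0.129176534938332 36.2333
```

```bash
python3 - <<'E'
from h import *
np.set_printoptions(precision=4,suppress=True)
def st(t):
    s=get_state(); print(t,"depth",round(float((np.array(s["position"])-press_tcp(0))@d),4),"F",np.array(s["contact_force"]),"along",round(float(np.array(s["contact_force"])@d),2),s["clock"])
for D in (.0128,.0134,.014,.0146):
    hit=move_l(press_tcp(D),.005,until_force=6); sleep(.1); st(f"{D} {hit}")
    if hit or np.array(get_state()["contact_force"])@d<-7: break
sleep(1.2); st("held")
E
```

```text
0.0128 False depth 0.0127 F [-2.9747 -0.2175  3.7369] along -4.7 36.7417
0.0134 False depth 0.013 F [-2.9683 -0.2283  4.8109] along -5.46 37.1083
0.014 False depth 0.0131 F [-5.1294  0.33    6.9109] along -8.51 37.475
held depth 0.0131 F [-5.2414  0.0367  6.0655] along -7.96 38.675
```

The button is on its hard stop: depth no longer grows while the force rises to about 8 N, and it was held for over 1 s. Next I retract and return the stylus.

```bash
python3 - <<'E'
from h import *
np.set_printoptions(precision=4,suppress=True)
yw=np.pi-np.radians(.5); X=(.5137,-.1515)
move_l(press_tcp(-.06),.06)
movep((*X,.25),down(yw))
f=frame("scene")
for n in ("scene",):
    M=R.from_rotvec(get_state()["eef_rot"]).as_matrix(); t=np.array(get_state()["position"])-M[:,2]*.019-M[:,0]*.095
    print("tip pred",proj(f,t),[(np.round(r["centre"],1).tolist(),round(r["score"],2)) for r in tip_of(n,"stylus_tip")])
move_l((*X,.05),.15); hit=move_l((*X,.0215),.03,until_force=3); s=get_state(); print(hit,s["position"],s["clock"])
let_go(); move_l((*X,.20),.15)
movep((.46,-.13,.25),down(np.pi))
f=frame("wrist"); print([(np.round(r["centre"]).tolist(),round(r["score"],2)) for r in tip_of("wrist","stylus_tip")],get_state()["clock"])
S=frame("scene")
cv2.imwrite("pics/end.png",cv2.resize(np.hstack([f["img"],S["img"]]),(800,300),interpolation=cv2.INTER_AREA)[:,:,::-1])
E
```

```text
tip pred [282.1757 203.0639] [([120.3, 249.2], 0.88), ([281.7, 199.9], 0.67), ([195.6, 239.1], 0.58)]
True [ 0.5133 -0.1514  0.0223] 43.8583
[([201.0, 89.0], 0.91), ([264.0, 303.0], 0.56), ([46.0, 2.0], 0.39), ([502.0, 246.0], 0.29)] 46.4167
```

View pics/end.png

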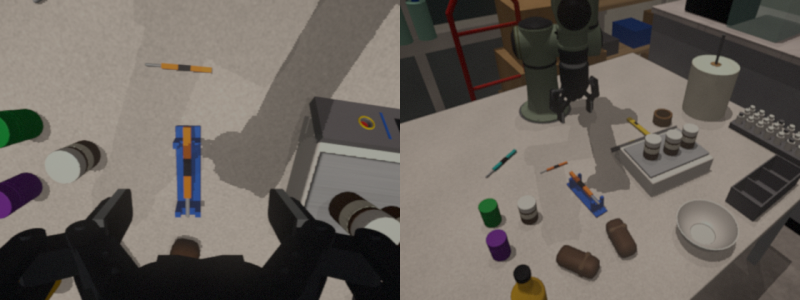

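The stylus lies in both slots with its tip pointing away, at about (264,303). Three jars stand upright on the platform, the fourth is on the bench, and the robot is clear of everything.

```bash
python3 -c "
from h import *
print(sign_off())"
```

```text
the job is handed in; nothing more can be done
None
```

I handed the job in at about 46 s on the robot clock (no verdict came back): three jars stand upright on the platform with the fourth on the bench, the button was held on its hard stop for over a second at about 8 N, and the stylus is back in its cradle with its tip pointing the same way.

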